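# Roll a water probe into its V-cradle and chock it

## Robot

A 7-joint arm with a two-finger parallel gripper is mounted at the origin on a cart in front of the work surface, level with it; the furniture and walls round the work are solid. World frame = base frame: x ahead of the robot, y to its left, z up, the work surface at z = 0. Lengths are in m, angles in rad, forces in N, time in s.
With the tool pointing down it reaches from about 0.425 to 0.925 m from the base axis. Payload 6.8 kg.
Tool frame: the origin (TCP) lies where the fingers leave the gripper's body, on its centre line; the fingertips stand 73 mm ahead of it and the grasp point (between the pads) lies 54 mm ahead of it; z points along the fingers, y is the line along which they close (so a half turn about z gives the same grasp; the last joint's range is limited). The gripper opens to 85 mm and grips with 20 to 120 N. Pads are 22 mm wide; open, the fingers measure 114 mm over their backs; the gripper's body (76 mm by 85 mm) begins 54 mm behind the grasp point. The pads swing forward as they close: fully open they stand 13 mm farther back than shut.
Start: joints at [-1.437, 0.477, 0.022, 1.555, -0.011, 1.109, -0.083], TCP at [0.162, 0.655, 0.304] pointing down, gripper open.
Joint ranges: [-2.96, 2.96], [-0.34, 2.1], [-1.41, 1.46], [0.24, 2.44], [-1.37, 4.51], [0.17, 1.92], [-2.96, 2.96]. Speed limits (rad/s): [2.39, 2.39, 3.14, 3.14, 3.14, 3.14, 3.14].

## Interface

Orientations are given as a rotation vector (axis times angle).
In Python, from bench import r gives the robot as it stands.
- The arm moves only by the tool drive_effector, called after ">>>" as name(argument=value, ...) on one line, values as JSON. Schema: {"type":"object","properties":{"steps":{"type":"object","properties":{"x":{"type":"array","items":{"type":"number"},"minItems":1,"maxItems":5},"y":{"type":"array","items":{"type":"number"},"minItems":1,"maxItems":5},"z":{"type":"array","items":{"type":"number"},"minItems":1,"maxItems":5},"wx":{"type":"array","items":{"type":"number"},"minItems":1,"maxItems":5},"wy":{"type":"array","items":{"type":"number"},"minItems":1,"maxItems":5},"wz":{"type":"array","items":{"type":"number"},"minItems":1,"maxItems":5}},"additionalProperties":false,"required":["x","y","z","wx","wy","wz"]},"jaw":{"type":"number"},"clamp_n":{"type":"number"},"only":{"type":"string"},"quiet":{"type":"boolean"},"lines":{"type":"string"}},"required":["steps"],"additionalProperties":false}. steps is an object with one list for each field, all of the same length, 1 to 5, a row being the entries at one place: x, y, z (the shift in normalised numbers (1 is 0.3 m)), wx, wy, wz (a rotation vector in fractions of the full range, 1 being 180 degrees); each row is the pose to reach, as a shift and turn from the pose commanded when the call began, along the tool's axes at that moment; what a row does not reach only later rows make up. A row lasts 1/10 s, in which the tool goes at most 0.05 m and 0.15 rad, less where a joint would pass 70% of its speed; a pose out of reach is approached as far as the arm can. jaw is the finger opening in m, set as the call begins (left out keeps the last). The fingers move at their own pace and stop on an object; clamp_n is the grip in N (left out, the last holds). Time passes only in rows, so rows that do not move let the fingers close. The tool returns the time, the measured TCP pose, the force, the opening and the grip force at its end. only (a regular expression) keeps the lines of the reply that match it, lines (a string "A,B") keeps lines A to B, and quiet returns only ok. Input that does not fit is refused with a message, and nothing moves.
- r.get_obs(): the state, without advancing time (a new reading comes with each control period).
- r.grab_frame(name): name is "side" or "top" or "wrist"; returns (picture, depth): 480x640x3 uint8, blue, green, red; 480x640 float32, m along the optical axis (not along the pixel's ray), 0 where there is no reading.
- r.camera_info(name): a dict with "camera_matrix" (3x3 intrinsics, pixels), "R" (3x3) and "t" (3): a world point X has camera coordinates R X + t. Camera axes: x right, y down, z forward; pixel columns grow to the right and rows downward; lengths in m; the calibration is good to about 2 mm. A picture is of the moment at which its call begins: read the wrist's pose just before it. camera_info takes no time and is no camera call; for the wrist camera it gives the pose at the moment of the call.
- r.hand_in(): hands the job in; it is judged then, once.
The state is a dict: "clock": time; "joints": joint angles; "qvel": joint speeds; "tau": joint torques, N m; "tcp_pos": TCP position; "orientation": TCP orientation; "contact_force": force on the tool from outside, world axes, zero at the start; "moment": the same for the moment, N m; "grip_width": finger opening in m; "gripper_force": force on a finger pad.
Only numpy, scipy, OpenCV 4.12 (cv2) and the standard library are available. Lean on these libraries where they do the work, as an engineer would, in place of code of your own. Each camera call takes 0.05 s, during which the arm holds its last target. There are 200 camera calls.

## Task

Roll the round steel water probe forward out of the trough at the front of its blue cradle, over the low ridge, into the deeper V seat behind, without lifting it off the cradle. Then stand the yellow chock flat on the deck between the two blue bearers, its sloping face towards the probe, and slide it in snug against the probe so that the probe cannot roll back. Leave the tape roll and the white bottle where they stand.

Things in the scene. Friction and masses are not known exactly. Their poses are not given: they have to be found in the camera images.
- cradle: Fixed cradle: dark steel plate 190 x 130 mm (x -108 to +82), top (deck) at z 8 mm, with two blue bearers along x, at y -61 to -41 and +41 to +61 mm. Between them an open channel 82 mm wide, its floor the deck, open at the front. Origin on the table, under the middle; x points from front trough to V seat (away from the robot, turned up to 0.3 rad), y along the probe, z up.
- ridge (a point): Middle of the low ridge between trough and V, at the height of the bearers' top edge: cradle x -15, y 0, z 32 mm. Top edge of both bearers in cradle x, z (mm): front stop 36 high from x -104 to -82, down to 24 at -70 (trough), gently up to 32 at -20, flat ridge to -10, down to 18 at +32 (bottom of the V), up at 45 degrees to 52 at +66, flat to +78.
- seat (a point): Where the middle of the probe's axis lies when it sits centred in the V: cradle x +26.1, y 0, z 43.2 mm. Axes like the cradle's.
- probe: Loose water probe: smooth steel cylinder 44 mm in diameter, 160 mm long, black end caps, orange band near +y end, 0.25 to 0.5 kg. Origin on its axis at mid-length, y along the axis; x and z turn as it rolls. Starts across both bearers in the front trough (axis at cradle x -62, z 47 mm, up to 15 mm off along y). Rolls freely when pushed; past the ridge it rolls into the V by itself.
- chock: Loose yellow wedge, 0.15 kg, on the table left or right of the cradle. Origin: centre of its underside, z up, slope towards +x. Body 70 mm long (x -35 to +35), 60 wide (y), 34 high from x -35 to +9, then falls at 50 degrees to a 3 mm high toe at +35. Upright grip rib on top: 22 mm thick (y), x -33 to +1, z 34 to 66. Touching the seated probe, its origin is at cradle x -10.6, z 8 mm.
- toe (a point): Foot of the chock's toe, middle of its width: chock x +35, y 0, z 0 mm. At cradle x +24.4 mm when the chock just touches the seated probe.
- tape: Loose roll of brown adhesive tape lying flat, 105 mm across, 25 mm high, on the other side of the cradle from the chock; origin at the centre of its underside. Not to be disturbed.
- bottle: Loose white plastic bottle standing to the right, 74 mm in diameter, 171 mm high; origin at the centre of its underside. Not to be disturbed.

How it is judged:
By the outcome, as a careful person would: the job done as asked, in the order asked, and still so for the second after the job is handed in, with the robot touching nothing.
It also fails if it takes over 48 s, if anything falls off the work surface, if the arm or the gripper's body presses on something with over 40 N, if the wrist force passes 120 N, or if a joint passes its speed limit or range.

## Working session

There is one attempt and no reset: what is moved stays moved. The work goes in short steps, Python scripts to look and compute and a tool call to move; the robot and the scene stay as the last step left them, time stands still between calls to the robot, and variables do not carry over. Pictures are saved under pics/ and viewed, at most 10 in all, crops included, and the job is handed in when it is done.

```bash
ls; mkdir -p pics
```

Run:
```python
from bench import r
import cv2,numpy as np
for n in("side","top"):
    p,d=r.grab_frame(n); cv2.imwrite(f"pics/{n}0.png",p); np.savez(f"pics/{n}0.npz",p=p,d=d)
    c=r.camera_info(n); print(n,np.round(c["camera_matrix"],1).tolist(),np.round(c["R"],3).tolist(),np.round(c["t"],3), "cam",np.round(-c["R"].T@np.array(c["t"]),3))
o=r.get_obs();print(o["clock"],o["tcp_pos"],o["orientation"])
```

```text
bench.py
pics
side [[539.8, 0.0, 321.7], [0.0, 539.8, 233.8], [0.0, 0.0, 1.0]] [[1.0, -0.007, -0.004], [-0.007, -0.545, -0.838], [0.004, 0.838, -0.545]] [-0.547 -0.037  1.285] cam [ 0.542 -1.101  0.668]
top [[611.2, 0.0, 317.8], [0.0, 611.2, 231.2], [0.0, 0.0, 1.0]] [[-0.02, -1.0, -0.019], [-0.997, 0.021, -0.07], [0.07, 0.018, -0.997]] [-0.134  0.539  1.204] cam [ 0.45  -0.167  1.236]
0.1 [0.16153574 0.6549633  0.30300973] [-3.78893313e-01 -3.11859175e+00  2.60324980e-03]
```

View pics/top0.png

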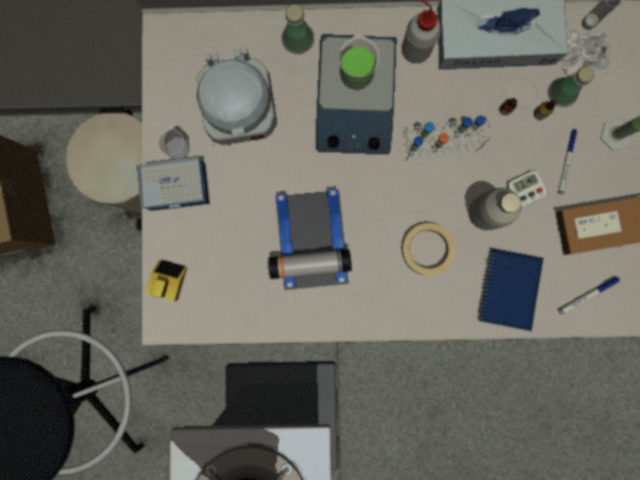

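View pics/side0.png

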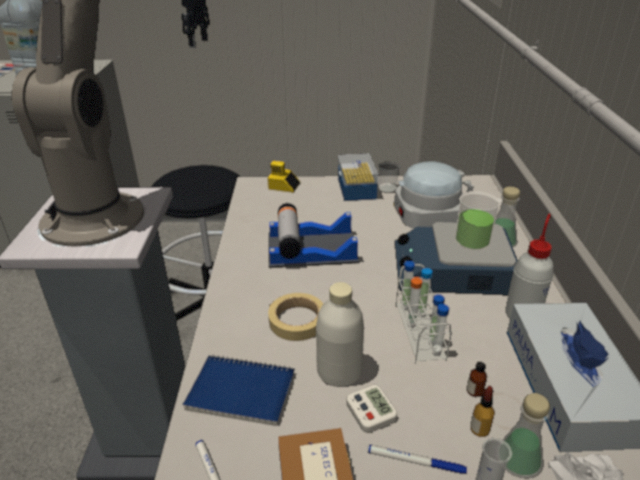

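The top view shows the cradle at about (310,240), the probe in the front trough at (310,264) with its orange band on the left, the chock at (167,281) with its dark slope face pointing up (+x), the tape at (429,248) and the bottle at (495,208). The side view agrees: chock at (283,180), probe at (289,230).

Create h.py:
```python
from bench import r
import cv2,numpy as np
from scipy.spatial.transform import Rotation as Ro
def pts(n,mask,d,c=None):
    c=c or r.camera_info(n); K=np.array(c["camera_matrix"]);R=np.array(c["R"]);t=np.array(c["t"])
    v,u=np.nonzero(mask&(d>0)); z=d[v,u]
    P=np.stack([(u-K[0,2])/K[0,0]*z,(v-K[1,2])/K[1,1]*z,z],1)
    return (P-t)@R
def ray(n,uv,z,c=None):
    c=c or r.camera_info(n); K=np.array(c["camera_matrix"]);R=np.array(c["R"]);t=np.array(c["t"])
    uv=np.atleast_2d(uv); D=np.c_[(uv-K[:2,2])/[K[0,0],K[1,1]],np.ones(len(uv))]@R; C=-R.T@t
    return C+D*((z-C[2])/D[:,2])[:,None]
def tool(target):  # world shift -> tool axes
    o=r.get_obs(); return Ro.from_rotvec(o["orientation"]).inv().apply(np.array(target)-o["tcp_pos"])
```

Run:
```python
from h import *
f=np.load("pics/top0.npz");p=f["p"];d=f["d"];hsv=cv2.cvtColor(p,cv2.COLOR_BGR2HSV)
def box(m,u0,u1,v0,v1):
    k=np.zeros(m.shape,bool);k[v0:v1,u0:u1]=1;return m&k
H,S,V=cv2.split(hsv)
blue=box((H>100)&(H<130)&(S>150)&(V>60),260,365,180,300)
yel=box((H>18)&(H<35)&(S>150)&(V>60),140,195,250,310)
blk=box((V<70),140,195,255,310)
pr=box((d>0),262,358,244,285)
import cv2
for nm,m in(("blue",blue),("yel",yel),("blk",blk)):
    P=pts("top",m,d); print(nm,m.sum(),np.round(P.min(0),3),np.round(P.max(0),3),np.round(np.median(P,0),3))
# screws/extent per bearer
P=pts("top",blue,d)
n,l,st,ce=cv2.connectedComponentsWithStats(blue.astype(np.uint8)); print(st[1:].tolist())
P=pts("top",pr,d); Q=P[P[:,2]>0.055]; print("probe top",len(Q),Q[:,2].max(),Q.min(0),Q.max(0),np.polyfit(Q[:,1],Q[:,0],1))
big=cv2.resize(np.hstack([p[180:300,250:370],p[240:320,130:210].repeat(1,0) if 0 else cv2.resize(p[245:315,130:200],(120,120))]),None,fx=3.3,fy=3.3,interpolation=cv2.INTER_CUBIC)
cv2.imwrite("pics/crop1.png",big)
```

```text
blue 1089 [ 0.43  -0.197  0.008] [ 0.611 -0.067  0.057] [ 0.545 -0.167  0.03 ]
yel 683 [0.409 0.124 0.005] [0.479 0.194 0.071] [0.437 0.154 0.034]
blk 339 [ 0.412  0.128 -0.001] [0.483 0.179 0.06 ] [0.466 0.153 0.019]
[[327, 191, 17, 59, 512], [277, 196, 15, 59, 504], [336, 271, 10, 8, 36], [285, 278, 10, 8, 37]]
probe top 1712 0.07651101788188867 [ 0.4444284  -0.2082406   0.05501811] [ 0.49565333 -0.04670352  0.07651102] [-0.07580979  0.46019798]
```

View pics/crop1.png

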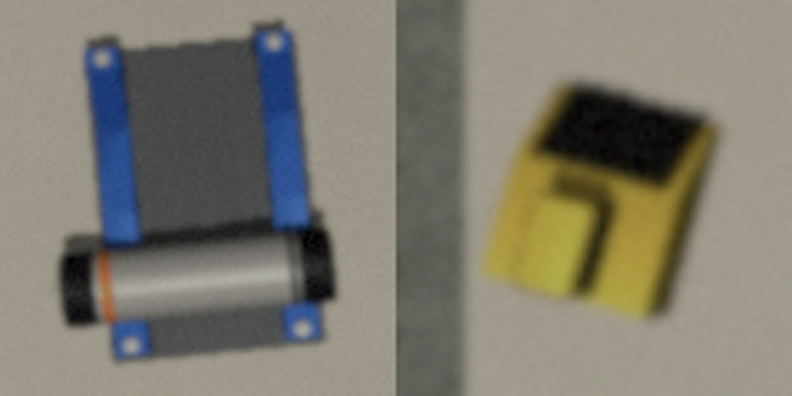

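The crop shows the four bearer screws at crop (131,345), (303,328), (101,58), (273,41), and the chock's dark slope face with corners at (538,150), (660,185), (710,120), (572,88). The slope faces away from the robot, turned slightly right.

Run:
```python
from h import *
f=np.load("pics/top0.npz");p=f["p"];d=f["d"];H,S,V=cv2.split(cv2.cvtColor(p,cv2.COLOR_BGR2HSV))
s=np.array([[131,345],[303,328],[101,58],[273,41]])/3.3+[250,180]-.35
F=ray("top",s[:2],.036);B=ray("top",s[2:],.052);print(F,B,np.linalg.norm(F[0]-F[1]),np.linalg.norm((F.mean(0)-B.mean(0))[:2]))
ax=(B.mean(0)-F.mean(0))[:2];yaw=np.arctan2(ax[1],ax[0]);ay=(F[0]-F[1]+B[0]-B[1])[:2];print("yaw",yaw,np.arctan2(ay[1],ay[0])-np.pi/2)
e=np.array([np.cos(yaw),np.sin(yaw)]);print("origin",F.mean(0)[:2]+.093*e,B.mean(0)[:2]-.072*e)
m=np.zeros(V.shape,bool);m[244:285,262:358]=1
P=pts("top",m,d);Q=P[P[:,2]>.060];k=np.polyfit(Q[:,1],Q[:,0],1);print("probe axis yaw",-np.arctan(k[0]),"mid",(Q.min(0)+Q.max(0))/2,Q[Q[:,2]>.066].mean(0))
c=(np.array([[538,150],[660,185],[710,120],[572,88]])-[396,0])/5.657+[130,245]-.4
T=np.r_[ray("top",c[:2],.034),ray("top",c[2:],.003)];print(np.round(T,4))
m=np.zeros(V.shape,bool);m[250:310,140:195]=1
P=pts("top",m,d);rb=P[P[:,2]>.060];print("rib",len(rb),rb.mean(0),cv2.minAreaRect(rb[:,:2].astype(np.float32)*1000))
bd=P[(P[:,2]>.025)&(P[:,2]<.042)];print("body",cv2.minAreaRect(bd[:,:2].astype(np.float32)*1000))
bd=P[(P[:,2]>.006)];print("body",cv2.minAreaRect(bd[:,:2].astype(np.float32)*1000))
for nm,b in(("tape",(395,465,215,282)),("bot",(465,525,180,232))):
    m[:]=0;m[b[2]:b[3],b[0]:b[1]]=1;P=pts("top",m,d);P=P[P[:,2]>.012];print(nm,P.min(0),P.max(0))
```

```text
[[ 0.43168905 -0.08767179  0.036     ]
 [ 0.43976313 -0.18985463  0.036     ]] [[ 0.60136026 -0.07372527  0.052     ]
 [ 0.60922939 -0.17560207  0.052     ]] 0.10250133998072657 0.17015390895102292
yaw 0.08295857554210895 0.07797173375604483
origin [ 0.52840626 -0.13105691] [ 0.53354244 -0.13062984]
probe axis yaw 0.07596691174140388 mid [ 0.46913543 -0.12780919  0.06825586] [ 0.47003177 -0.1272694   0.06855679]
[[0.4625 0.1778 0.034 ]
 [0.4495 0.1351 0.034 ]
 [0.4723 0.1249 0.003 ]
 [0.4847 0.1745 0.003 ]]
rib 200 [0.42938395 0.16400066 0.06526319] ((429.6707458496094, 164.8081512451172), (23.26997947692871, 33.49076843261719), 71.6372299194336)
body ((437.8084411621094, 162.6556396484375), (62.69034194946289, 55.546409606933594), 74.05463409423828)
body ((443.8153991699219, 154.223876953125), (115.36862182617188, 88.53667449951172), 1.6553339958190918)
tape [ 0.44414329 -0.41448413  0.01208356] [ 0.54578824 -0.31151463  0.03150866]
bot [ 0.53036258 -0.55931028  0.01212443] [ 0.63087536 -0.44591171  0.17689426]
```

Add to h.py:
```python
O=np.array([.531,-.131]);YAW=.08
def cr(x,y): return O+[np.cos(YAW)*x-np.sin(YAW)*y,np.sin(YAW)*x+np.cos(YAW)*y]
def go(xy,z,yaw):
    o=r.get_obs();R=Ro.from_rotvec(o["orientation"])
    T=Ro.from_matrix(np.array([[-np.cos(yaw),-np.sin(yaw),0],[-np.sin(yaw),np.cos(yaw),0],[0,0,-1]]))
    # tool x=(-c,-s), y=(-s,c)
    M=np.array([[-np.cos(yaw),-np.sin(yaw),0],[-np.sin(yaw),np.cos(yaw),0],[0,0,-1.]])
    T=Ro.from_matrix(M)
    print("shift",np.round(R.inv().apply(np.r_[xy,z]-o["tcp_pos"]),4),"rot",np.round((R.inv()*T).as_rotvec(),3),"t",o["clock"])
```

```bash
sed -i '/^    T=Ro.from_matrix(np.array/d' h.py
python3 -c "
from h import *
print(cr(-.115,.006)); go(cr(-.115,.006),.25,.08)"
```

```text
[ 0.41588832 -0.13420938]
shift [-0.4359 -0.7052  0.0542] rot [-0.002 -0.    -0.322] t 0.1
```

The manual's scale: shifts go in shares of 0.3 m and turns go in shares of 180 degrees. Converting my numbers, -0.21 m is -0.7, -0.166 m is -0.5533, -0.32 rad is -0.1019.

>>> drive_effector(steps={"x":[-0.0867,-0.1733,-0.2567,-0.3433,-0.4333],"y":[-0.1367,-0.2767,-0.4133,-0.5533,-0.7],"z":[0.01,0.02,0.0333,0.0433,0.0533],"wx":[0,0,0,0,0],"wy":[0,0,0,0,0],"wz":[-0.0191,-0.0382,-0.0573,-0.0764,-0.1019]}, jaw=0.06)

```text
clock: 0.6
tcp_pos: [0.2373, 0.4198, 0.2875]
orientation: [0.127, -3.139, 0.001]
contact_force: [1.2, -0.2, 1.5]
grip_width: 0.0597
gripper_force: 0.0
```

>>> drive_effector(steps={"x":[-0.0867,-0.1733,-0.2567,-0.3433,-0.4333],"y":[-0.1383,-0.2767,-0.4133,-0.5533,-0.7],"z":[0,0,0,0,0],"wx":[0,0,0,0,0],"wy":[0,0,0,0,0],"wz":[0,0,0,0,0]})

```text
clock: 1.1
tcp_pos: [0.3827, 0.2222, 0.288]
orientation: [-0.123, 3.139, 0.0]
contact_force: [1.0, 0.2, -0.9]
grip_width: 0.06
gripper_force: 0.0
```

```bash
python3 -c "
from h import *
go(cr(-.115,.006),.20,.08)"
```

```text
shift [-0.0051 -0.358   0.0879] rot [ 0.     0.    -0.001] t 1.1
```

Scaled: -0.225 m is -0.75, -0.18 m is -0.6.

>>> drive_effector(steps={"x":[0,0,0,-0.0067,-0.01],"y":[-0.15,-0.3,-0.45,-0.6,-0.75],"z":[0.0267,0.0533,0.08,0.1067,0.1333],"wx":[0,0,0,0,0],"wy":[0,0,0,0,0],"wz":[0,0,0,0,0]})

```text
clock: 1.6
tcp_pos: [0.4024, -0.0017, 0.2478]
orientation: [-0.123, 3.139, 0.001]
contact_force: [0.5, 0.5, 0.1]
grip_width: 0.0602
gripper_force: 0.0
```

>>> drive_effector(steps={"x":[0,-0.0033,-0.0067,-0.0067,-0.0067],"y":[-0.15,-0.3,-0.4433,-0.4433,-0.4433],"z":[0.0333,0.0667,0.1,0.16,0.16],"wx":[0,0,0,0,0],"wy":[0,0,0,0,0],"wz":[0,0,0,0,0]})

```text
clock: 2.1
tcp_pos: [0.4136, -0.1333, 0.1984]
orientation: [0.118, -3.135, 0.0]
contact_force: [-1.3, -0.1, -0.1]
grip_width: 0.0602
gripper_force: 0.0
```

Run:
```python
from h import *
go(cr(-.115,.006),.116,.08)
p,d=r.grab_frame("side");cv2.imwrite("pics/s2.png",cv2.resize(p[130:300,180:420],None,fx=3,fy=3))
```

```text
shift [-0.0026 -0.0011  0.0824] rot [ 0.    -0.004 -0.005] t 2.1
```

View pics/s2.png

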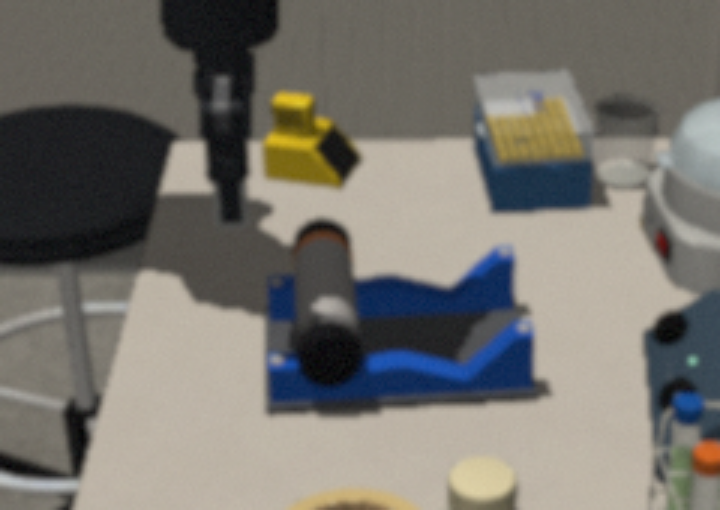

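The fingers hang clear in front of the probe, at crop (230,220), with the probe at (325,300) and the chock at (305,150). I'll narrow the opening so the fingers fit between the bearers, descend, then push slowly.

Scaled: 0.084 m is 0.28, -0.005 m is -0.0167.

>>> drive_effector(steps={"x":[0,-0.0067,-0.0067,-0.0067],"y":[-0.0167,-0.0167,-0.0167,-0.0167],"z":[0.1,0.2,0.28,0.28],"wx":[0,0,0,0],"wy":[0,0,0,0],"wz":[0,0,0,0]}, jaw=0.04)

```text
clock: 2.55
tcp_pos: [0.4163, -0.1357, 0.1146]
orientation: [0.126, -3.135, -0.002]
contact_force: [-0.2, 0.3, 0.4]
grip_width: 0.0402
gripper_force: 0.0
```

>>> drive_effector(steps={"x":[-0.0333,-0.0533,-0.0667,-0.08,-0.0933],"y":[0,0,0,0,0],"z":[0,0,0,0,-0.0033],"wx":[0,0,0,0,0],"wy":[0,0,0,0,0],"wz":[0,0,0,0,0]})

```text
clock: 3.05
tcp_pos: [0.4439, -0.135, 0.1172]
orientation: [0.122, -3.136, -0.002]
contact_force: [-5.4, -0.5, 4.8]
grip_width: 0.04
gripper_force: 2.9
```

>>> drive_effector(steps={"x":[-0.02,-0.04,-0.06,-0.08,-0.1],"y":[0,0,0,0,0],"z":[-0.0033,-0.0067,-0.01,-0.0133,-0.0167],"wx":[0,0,0,0,0],"wy":[0,0,0,0,0],"wz":[0,0,0,0,0]})

```text
clock: 3.55
tcp_pos: [0.4738, -0.1328, 0.1222]
orientation: [0.122, -3.136, -0.001]
contact_force: [-5.8, -0.1, 4.5]
grip_width: 0.04
gripper_force: 3.0
```

Run:
```python
from h import *
go(cr(-.05,.002),.122,.08)
p,d=r.grab_frame("side");cv2.imwrite("pics/s3.png",cv2.resize(p[130:300,180:420],None,fx=3,fy=3))
```

```text
shift [-0.0072 -0.0008  0.0002] rot [ 0.001 -0.003 -0.002] t 3.55
```

View pics/s3.png

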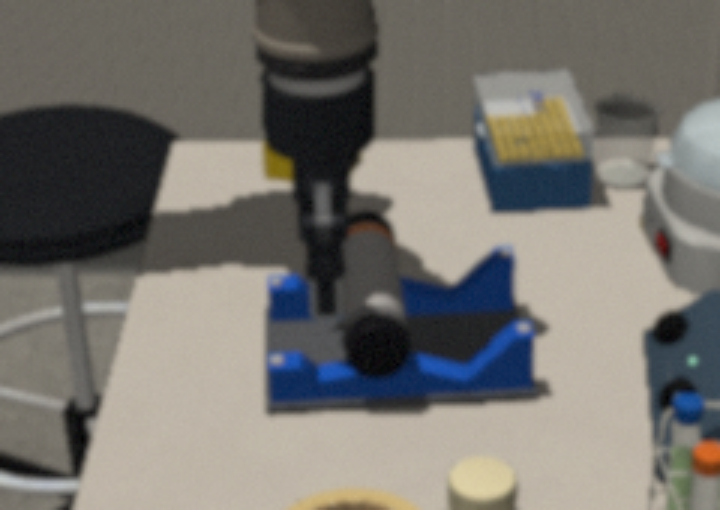

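The probe is rolling square along the bearers, close to the ridge, with the fingers behind it at crop (325,290). I'll carry on over the ridge, following it gently down.

Scaled: -0.028 m is -0.0933, -0.023 m is -0.0767.

>>> drive_effector(steps={"x":[-0.02,-0.04,-0.06,-0.0767,-0.0933],"y":[0,0,0,0,0],"z":[0,0,0,0,0],"wx":[0,0,0,0,0],"wy":[0,0,0,0,0],"wz":[0,0,0,0,0]})

```text
clock: 4.1
tcp_pos: [0.504, -0.1304, 0.1221]
orientation: [-0.123, 3.138, -0.0]
contact_force: [0.8, -0.3, 0.6]
grip_width: 0.0401
gripper_force: 0.0
```

>>> drive_effector(steps={"x":[-0.0133,-0.0267,-0.04,-0.04,-0.04],"y":[0,0,0,0,0],"z":[0.0067,0.0133,0.02,0.02,0.02],"wx":[0,0,0,0,0],"wy":[0,0,0,0,0],"wz":[0,0,0,0,0]})

```text
clock: 4.6
tcp_pos: [0.5149, -0.1296, 0.1158]
orientation: [0.123, -3.139, -0.0]
contact_force: [-0.8, 1.3, -0.4]
grip_width: 0.0399
gripper_force: 0.0
```

Run:
```python
from h import *
go(cr(-.01,.002),.115,.08)
p,d=r.grab_frame("side");cv2.imwrite("pics/s4.png",cv2.resize(p[130:300,180:420],None,fx=3,fy=3))
p,d=r.grab_frame("top");np.savez("pics/top1.npz",p=p,d=d)
m=np.zeros(d.shape,bool);m[190:285,255:365]=1
H,S,V=cv2.split(cv2.cvtColor(p,cv2.COLOR_BGR2HSV));o=m&(H<14)&(S>110)&(V>50);P=pts("top",o,d);print(o.sum(),P.mean(0),P.max(0))
```

```text
shift [-0.0059 -0.0006  0.0008] rot [ 0.    -0.001 -0.002] t 4.6<stdin>:6: RuntimeWarning: Mean of empty slice.
  ret = um.true_divide(
Traceback (most recent call last):
ValueError: zero-size array to reduction operation maximum which has no identity
```

View pics/s4.png

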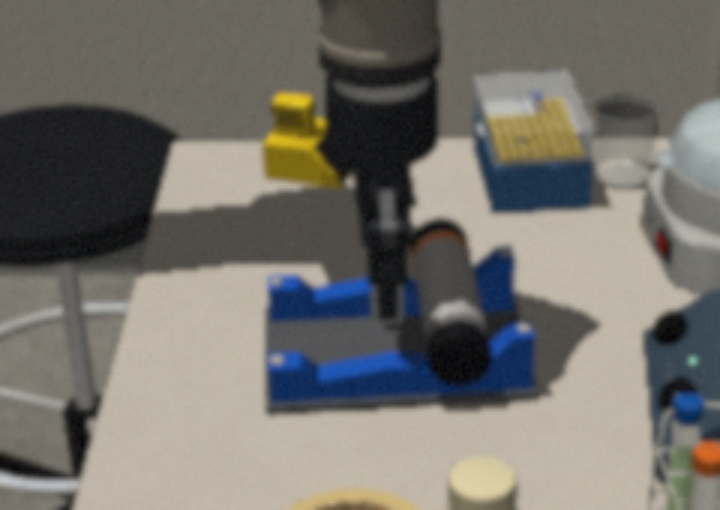

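The probe lies in the V at crop (450,300), with the fingers at (390,300) behind it. Next I'll raise the arm and go to the chock.

Scaled: -0.12 m is -0.4, -0.11 m is -0.3667, 0.3 rad is 0.0955.

>>> drive_effector(steps={"x":[0.0267,0.0333,0.0333,0.0667,0.1333],"y":[0,0,0.1,0.2333,0.3667],"z":[-0.1333,-0.2667,-0.3667,-0.4,-0.4],"wx":[0,0,0,0,0],"wy":[0,0,0,0,0],"wz":[0,0,0.0318,0.0637,0.0955]}, jaw=0.06)

```text
clock: 5.2
tcp_pos: [0.4681, -0.0221, 0.238]
orientation: [0.355, 3.116, 0.002]
contact_force: [-0.5, 0.9, 0.4]
grip_width: 0.0598
gripper_force: 0.0
```

```bash
python3 -c "
from h import *
go((.4297,.1648),.20,-.295)"
```

```text
shift [0.0797 0.1733 0.038 ] rot [0.002 0.005 0.068] t 5.2
```

Scaled: 0.173 m is 0.5767, 0.16 m is 0.5333, 0.068 rad is 0.0216.

>>> drive_effector(steps={"x":[0.06,0.12,0.1833,0.2433,0.2667],"y":[0.1333,0.2667,0.4,0.5333,0.5767],"z":[0.0333,0.0667,0.1,0.1267,0.1267],"wx":[0,0,0,0,0],"wy":[0,0,0,0,0.0016],"wz":[0.0216,0.0216,0.0216,0.0216,0.0216]})

```text
clock: 5.7
tcp_pos: [0.4249, 0.1674, 0.1972]
orientation: [-0.443, -3.103, -0.001]
contact_force: [-0.2, -0.5, 0.2]
grip_width: 0.06
gripper_force: 0.0
```

Run:
```python
from h import *
print(r.get_obs()["tcp_pos"]); c=r.camera_info("wrist")
p,d=r.grab_frame("wrist");np.savez("pics/w0.npz",p=p,d=d);cv2.imwrite("pics/w0.png",p)
m=d>0;v,u=np.nonzero(m);P=pts("wrist",m,d,c)
k=(P[:,2]>.058)&(P[:,2]<.072)&(np.abs(P[:,0]-.43)<.06)&(np.abs(P[:,1]-.165)<.06)
H,S,V=cv2.split(cv2.cvtColor(p,cv2.COLOR_BGR2HSV));k&=((S>120)&(H>15)&(H<38))[v,u]
Q=P[k];print(len(Q),Q.mean(0),cv2.minAreaRect(Q[:,:2].astype(np.float32)*1000))
go((.4297,.1648),.112,-.295)
```

```text
[0.4248771  0.16742705 0.19723587]
2849 [0.42893868 0.16439976 0.06522716] ((430.2595520019531, 163.96673583984375), (23.290218353271484, 33.90399169921875), 74.51368713378906)
shift [-0.0058 -0.0017  0.0856] rot [ 0.    -0.007  0.012] t 5.75
```

View pics/w0.png

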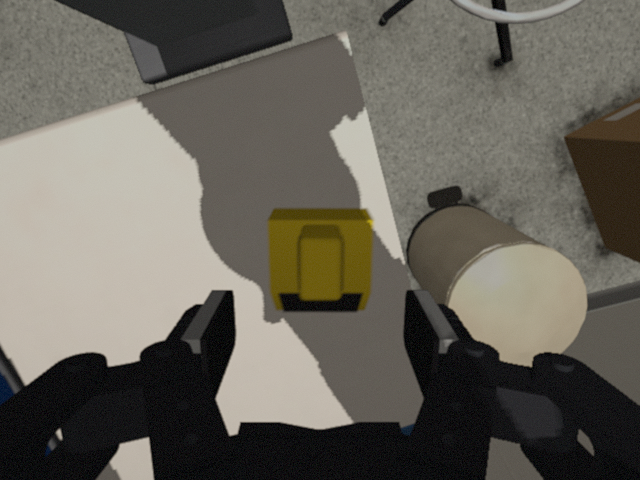

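The wrist view puts the rib at pixels (320,262), central and square between the fingers; the measured rib centre of (0.430, 0.164) agrees with the top view. I'll descend and grip.

Scaled: 0.086 m is 0.2867, -0.006 m is -0.02, -0.006 rad is -0.0019.

>>> drive_effector(steps={"x":[-0.02,-0.02,-0.02,-0.02,-0.02],"y":[-0.0067,-0.0067,-0.0067,-0.0067,-0.0067],"z":[0.1,0.2,0.26,0.2867,0.2867],"wx":[0,0,0,0,0],"wy":[-0.0019,-0.0019,-0.0019,-0.0019,-0.0019],"wz":[0.0032,0.0032,0.0032,0.0032,0.0032]})

```text
clock: 6.25
tcp_pos: [0.4314, 0.1585, 0.1116]
orientation: [0.472, 3.106, -0.003]
contact_force: [-0.8, 0.2, 0.5]
grip_width: 0.0601
gripper_force: 0.0
```

>>> drive_effector(steps={"x":[0,0,0,0,0],"y":[0,0,0,0,0],"z":[0,0,0,0,0],"wx":[0,0,0,0,0],"wy":[0,0,0,0,0],"wz":[0,0,0,0,0]}, jaw=0, clamp_n=40)

```text
clock: 6.75
tcp_pos: [0.4322, 0.1602, 0.1131]
orientation: [0.468, 3.104, 0.002]
contact_force: [-0.8, 0.3, 6.5]
grip_width: 0.0217
gripper_force: 39.2
```

```bash
python3 -c "
from h import *
go((.4297,.1648),.2,-.295)"
```

```text
shift [ 0.0036  0.0038 -0.0869] rot [ 0.002  0.002 -0.005] t 6.75
```

Scaled: -0.1 m is -0.3333, -0.09 m is -0.3, -0.2 rad is -0.0637.

>>> drive_effector(steps={"x":[0,0,0,0,0],"y":[0,0,0,-0.1,-0.2333],"z":[-0.1,-0.2,-0.3,-0.3333,-0.3333],"wx":[0,0,0,0,0],"wy":[0,0,0,0,0],"wz":[0,0,0,-0.0318,-0.0637]})

```text
clock: 7.25
tcp_pos: [0.4121, 0.0941, 0.2142]
orientation: [0.144, 3.132, 0.004]
contact_force: [1.3, -0.8, -1.9]
grip_width: 0.0212
gripper_force: 39.8
```

```bash
python3 -c "
from h import *
o=r.get_obs();print(o['grip_width']);go(cr(-.066,0),.20,.08)"
```

```text
0.021235548986180464
shift [-0.074  -0.2246  0.014 ] rot [ 0.002  0.006 -0.172] t 7.25
```

Scaled: -0.225 m is -0.75, -0.18 m is -0.6, -0.172 rad is -0.0547.

>>> drive_effector(steps={"x":[-0.05,-0.1,-0.15,-0.2,-0.2467],"y":[-0.15,-0.3,-0.45,-0.6,-0.75],"z":[0.01,0.02,0.0333,0.0467,0.0467],"wx":[0,0,0,0,0],"wy":[0,0,0,0,0],"wz":[-0.0191,-0.0382,-0.0547,-0.0547,-0.0547]})

```text
clock: 7.75
tcp_pos: [0.4618, -0.14, 0.1982]
orientation: [-0.114, 3.138, -0.0]
contact_force: [1.0, 2.3, -1.2]
grip_width: 0.0213
gripper_force: 39.8
```

>>> drive_effector(steps={"x":[0,0],"y":[0,0],"z":[0,0],"wx":[0,0],"wy":[0,0],"wz":[0,0]})

```text
clock: 7.95
tcp_pos: [0.4616, -0.1395, 0.1984]
orientation: [-0.108, 3.139, -0.001]
contact_force: [-0.2, 0.9, -2.0]
grip_width: 0.0213
gripper_force: 39.9
```

Run:
```python
from h import *
go(cr(-.066,0),.128,.08)
p,d=r.grab_frame("side");cv2.imwrite("pics/s5.png",cv2.resize(p[130:300,180:420],None,fx=3,fy=3))
p,d=r.grab_frame("top");H,S,V=cv2.split(cv2.cvtColor(p,cv2.COLOR_BGR2HSV))
m=np.zeros(d.shape,bool);m[180:260,250:370]=1
# probe in V: extent of high points
P=pts("top",m,d);L=(P[:,:2]-O)@np.array([[np.cos(YAW),-np.sin(YAW)],[np.sin(YAW),np.cos(YAW)]])
k=(L[:,0]>0)&(L[:,0]<.055)&(P[:,2]>.054)&(P[:,2]<.075);print(k.sum(),np.percentile(L[k],[2,98],axis=0),L[k].mean(0),P[k,2].max(),np.polyfit(L[k][:,1],L[k][:,0],1))
```

```text
shift [-0.0038  0.003   0.0704] rot [-0.001  0.001 -0.011] t 7.95
1411 [[ 0.01000783 -0.0692151 ]
 [ 0.04558268  0.08411168]] [0.02821118 0.00517637] 0.069821478864143 [0.01357693 0.0281409 ]
```

View pics/s5.png

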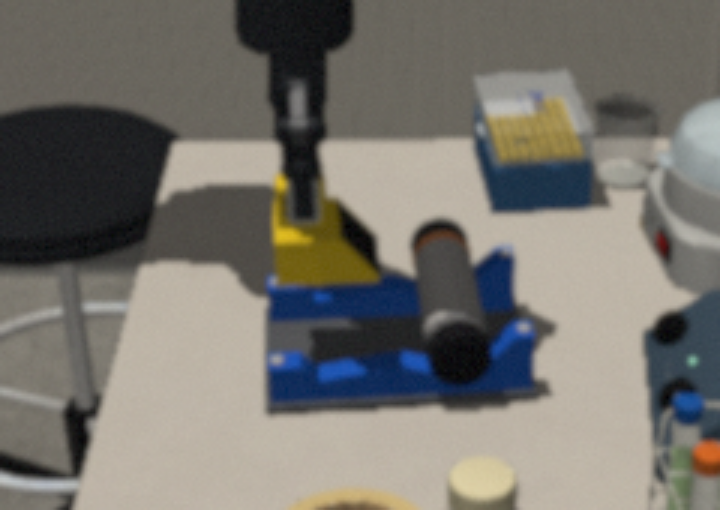

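The chock is held upright over the channel at crop (320,250), its slope facing the probe, which is seated in the V at (450,300), measured at cradle x ≈ 27. I'll lower the chock to the deck.

Scaled: 0.07 m is 0.2333, 0.003 m is 0.01, -0.01 rad is -0.0032.

>>> drive_effector(steps={"x":[0,0,0,0,0],"y":[0.01,0.01,0.01,0.01,0.01],"z":[0.0833,0.1667,0.2167,0.2333,0.2333],"wx":[0,0,0,0,0],"wy":[0,0,0,0,0],"wz":[-0.0032,-0.0032,-0.0032,-0.0032,-0.0032]})

```text
clock: 8.55
tcp_pos: [0.4615, -0.134, 0.1279]
orientation: [0.132, -3.138, -0.0]
contact_force: [0.1, -0.2, -1.7]
grip_width: 0.0216
gripper_force: 39.9
```

>>> drive_effector(steps={"x":[0,0,0,0],"y":[0,0,0,0],"z":[0.01,0.0167,0.02,0.02],"wx":[0,0,0,0],"wy":[0,0,0,0],"wz":[0,0,0,0]})

```text
clock: 8.95
tcp_pos: [0.4619, -0.1353, 0.1223]
orientation: [-0.129, 3.138, -0.001]
contact_force: [0.1, 0.7, -0.5]
grip_width: 0.0216
gripper_force: 39.9
```

```bash
python3 -c "
from h import *
go(cr(-.066,0),.121,.08)"
```

```text
shift [-0.0033 -0.0012  0.0013] rot [-0.     0.001  0.002] t 8.95
```

Scaled: 0.001 m is 0.0033.

>>> drive_effector(steps={"x":[0,0],"y":[0,0],"z":[0.0033,0.0033],"wx":[0,0],"wy":[0,0],"wz":[0,0]})

```text
clock: 9.15
tcp_pos: [0.4619, -0.1354, 0.1212]
orientation: [-0.129, 3.138, -0.001]
contact_force: [0.2, 1.3, -2.1]
grip_width: 0.0212
gripper_force: 40.0
```

>>> drive_effector(steps={"x":[0,0],"y":[0,0],"z":[0.0033,0.0033],"wx":[0,0],"wy":[0,0],"wz":[0,0]})

```text
clock: 9.35
tcp_pos: [0.4619, -0.1356, 0.1211]
orientation: [-0.128, 3.138, 0.001]
contact_force: [-5.0, 1.2, 13.6]
grip_width: 0.0216
gripper_force: 42.0
```

Scaled: -0.001 m is -0.0033.

>>> drive_effector(steps={"x":[0,0,0],"y":[0,0,0],"z":[-0.0033,-0.0033,-0.0033],"wx":[0,0,0],"wy":[0,0,0],"wz":[0,0,0]}, jaw=0.032)

```text
clock: 9.65
tcp_pos: [0.4618, -0.1353, 0.1211]
orientation: [-0.129, 3.138, -0.001]
contact_force: [0.0, 0.7, -0.9]
grip_width: 0.0318
gripper_force: 0.0
```

>>> drive_effector(steps={"x":[0,0,0],"y":[0,0,0],"z":[0,0,0],"wx":[0,0,0],"wy":[0,0,0],"wz":[0,0,0]}, jaw=0, clamp_n=25)

```text
clock: 9.95
tcp_pos: [0.4617, -0.1353, 0.1211]
orientation: [-0.129, 3.138, -0.001]
contact_force: [-0.5, 0.3, 1.4]
grip_width: 0.0214
gripper_force: 26.3
```

>>> drive_effector(steps={"x":[-0.0233,-0.0467,-0.07,-0.0933,-0.11],"y":[0,0,0,0,0],"z":[0,0,0,0,0],"wx":[0,0,0,0,0],"wy":[0,0,0,0,0],"wz":[0,0,0,0,0]})

```text
clock: 10.45
tcp_pos: [0.4952, -0.1325, 0.1211]
orientation: [-0.13, 3.138, -0.001]
contact_force: [-3.2, -0.7, 4.5]
grip_width: 0.0215
gripper_force: 26.8
```

Run:
```python
from h import *
go(cr(-.03,0),.121,.08)
p,d=r.grab_frame("side");cv2.imwrite("pics/s6.png",cv2.resize(p[150:280,230:390],None,fx=4.5,fy=4.5))
```

```text
shift [-0.0058 -0.0014  0.0001] rot [-0.001  0.001  0.003] t 10.45
```

View pics/s6.png

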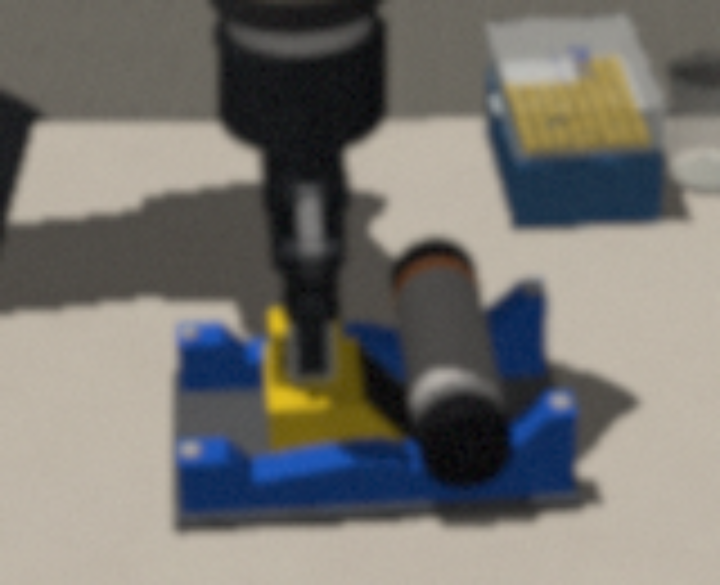

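The chock is in the channel at crop (320,400), with its slope just short of the probe at (450,360). I'll close the last gap in small steps.

Scaled: -0.006 m is -0.02, -0.005 m is -0.0167.

>>> drive_effector(steps={"x":[-0.01,-0.0167,-0.02],"y":[0,0,0],"z":[0,0,0],"wx":[0,0,0],"wy":[0,0,0],"wz":[0,0,0]}, only="tcp|contact")

```text
tcp_pos: [0.5005, -0.1322, 0.1211]
contact_force: [-2.7, -0.5, 3.8]
```

>>> drive_effector(steps={"x":[-0.0067,-0.0067],"y":[0,0],"z":[0,0],"wx":[0,0],"wy":[0,0],"wz":[0,0]}, only="tcp|contact")

```text
tcp_pos: [0.503, -0.1319, 0.1211]
contact_force: [-0.7, 0.2, 1.1]
```

Scaled: -0.0015 m is -0.005.

>>> drive_effector(steps={"x":[-0.005,-0.005],"y":[0,0],"z":[0,0],"wx":[0,0],"wy":[0,0],"wz":[0,0]}, only="tcp|contact")

```text
tcp_pos: [0.5043, -0.1318, 0.1211]
contact_force: [-1.5, -0.5, 1.8]
```

Scaled: -0.0015 m is -0.005.

>>> drive_effector(steps={"x":[-0.005,-0.005],"y":[0,0],"z":[0,0],"wx":[0,0],"wy":[0,0],"wz":[0,0]}, only="tcp|contact")

```text
tcp_pos: [0.5059, -0.1317, 0.1211]
contact_force: [-0.0, 0.0, 1.1]
```

>>> drive_effector(steps={"x":[-0.005,-0.005],"y":[0,0],"z":[0,0],"wx":[0,0],"wy":[0,0],"wz":[0,0]}, only="tcp|contact")

```text
tcp_pos: [0.5074, -0.1315, 0.1211]
contact_force: [0.0, -0.8, 0.0]
```

Create m.py:
```python
from h import *
A=np.array([[np.cos(YAW),-np.sin(YAW)],[np.sin(YAW),np.cos(YAW)]])
p,d=r.grab_frame("top");m=np.zeros(d.shape,bool);m[180:260,250:370]=1
P=pts("top",m,d);L=(P[:,:2]-O)@A
for a,b in((-.08,-.045),(.045,.09)):
    k=(L[:,0]>0)&(L[:,0]<.055)&(P[:,2]>.054)&(P[:,2]<.075)&(L[:,1]>a)&(L[:,1]<b);print("probe end",k.sum(),L[k].mean(0)*1e3,np.percentile(L[k,0],[5,95])*1e3,np.percentile(P[k,2],98)*1e3)
p,d=r.grab_frame("side");H,S,V=cv2.split(cv2.cvtColor(p,cv2.COLOR_BGR2HSV))
m=(H>18)&(H<35)&(S>120);m[:130]=0;m[300:]=0;m[:,:200]=0;m[:,340:]=0
P=pts("side",m,d);L=(P[:,:2]-O)@A;k=(np.abs(L[:,0])<.1)&(np.abs(L[:,1])<.05)
print("chock",k.sum(),np.percentile(L[k,0],[1,99])*1e3,np.percentile(L[k,1],[1,99])*1e3,"z",np.percentile(P[k,2],[1,99])*1e3)
c=L[k];z=P[k,2];t=(z>.025)&(z<.036);print("body rear",np.percentile(c[t,0],2)*1e3,"top z",np.percentile(z[(z<.046)],98)*1e3)
```

```bash
python3 m.py
```

```text
probe end 167 [ 33.19146555 -60.0057049 ] [20.33115435 44.68136355] 67.17335427890701
probe end 80 [35.37095463 80.17360902] [22.67658191 44.61464895] 67.2757484342801
chock 443 [-42.84449219  10.78200646] [-39.91564029  22.60584685] z [23.00162997 97.12241221]
body rear -42.62629370570405 top z 44.64025056965279
```

>>> drive_effector(steps={"x":[-0.005,-0.005],"y":[0,0],"z":[0,0],"wx":[0,0],"wy":[0,0],"wz":[0,0]}, only="clock|tcp|contact")

```text
clock: 11.9
tcp_pos: [0.5088, -0.1314, 0.1212]
contact_force: [-1.0, 0.1, 0.0]
```

Scaled: -0.0015 m is -0.005.

>>> drive_effector(steps={"x":[-0.005,-0.005],"y":[0,0],"z":[0,0],"wx":[0,0],"wy":[0,0],"wz":[0,0]}, only="tcp|contact")

```text
tcp_pos: [0.5103, -0.1313, 0.1211]
contact_force: [-0.2, 0.2, 0.3]
```

```bash
python3 m.py
```

```text
probe end 142 [ 34.85162125 -60.35635972] [22.14337967 45.11749068] 67.7887753953616
probe end 60 [36.780043   80.92558515] [24.74904243 45.78191262] 66.57730569155882
chock 436 [-40.24349448  10.60211067] [-40.92448128  20.1161467 ] z [23.2961315  99.92281161]
body rear -39.50062897925054 top z 45.00856365634176
```

Run:
```python
from h import *
p,d=r.grab_frame("side");cv2.imwrite("pics/raw7.png",p)
a=cv2.resize(cv2.imread("pics/s6.png"),(160,130),interpolation=cv2.INTER_AREA)
b=p[150:280,230:390]; s5=cv2.resize(cv2.imread("pics/s5.png"),(240,170),interpolation=cv2.INTER_AREA)[20:150,50:210]
g=lambda x:cv2.GaussianBlur(cv2.cvtColor(x,cv2.COLOR_BGR2GRAY),(0,0),.8).astype(np.float32)
A,B,C=g(a),g(b),g(s5)
def shift(X,Y,v0,v1,u0,u1):
    M,w=cv2.findTransformECC(X[v0:v1,u0:u1],Y[v0:v1,u0:u1],np.eye(2,3,dtype=np.float32),cv2.MOTION_TRANSLATION);return np.round(w[:,2],2),round(M,3)
for n,X in(("s6",A),("s5",C)):
    print(n,"cap",shift(X,B,84,112,88,118),"band",shift(X,B,50,68,84,108),"bearer(static)",shift(X,B,84,116,112,132),"screwL",shift(X,B,92,116,36,56))
cv2.imwrite("pics/s7.png",cv2.resize(b,None,fx=4.5,fy=4.5,interpolation=cv2.INTER_CUBIC))
```

```text
s6 cap (array([ 1.14, -0.91], dtype=float32), 0.923) band (array([ 0.05, -0.18], dtype=float32), 0.943) bearer(static) (array([ 0.21, -0.34], dtype=float32), 0.872) screwL (array([0.01, 0.02], dtype=float32), 1.0)
s5 cap (array([ 0.77, -0.76], dtype=float32), 0.908) band (array([-0.48, -0.14], dtype=float32), 0.681) bearer(static) (array([ 0.83, -0.81], dtype=float32), 0.839) screwL (array([-0.11,  0.22], dtype=float32), 0.975)
```

View pics/s7.png

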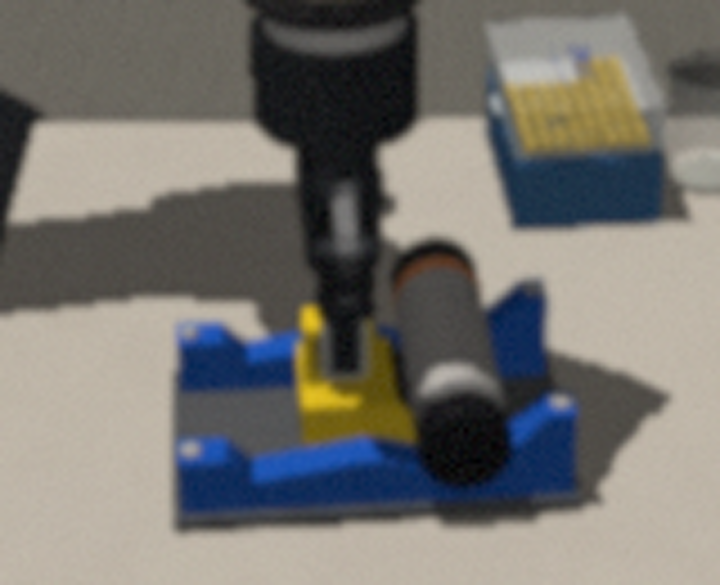

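The chock is now close up against the probe, at crop (350,400), with the probe's cap at (462,437). Next I'll check by edge profile whether the probe has shifted at all.

Create e.py:
```python
from h import *
s4=cv2.resize(cv2.imread("pics/s4.png"),(240,170),interpolation=cv2.INTER_AREA)[20:150,50:210]
s5=cv2.resize(cv2.imread("pics/s5.png"),(240,170),interpolation=cv2.INTER_AREA)[20:150,50:210]
s6=cv2.resize(cv2.imread("pics/s6.png"),(160,130),interpolation=cv2.INTER_AREA)
L=[("s4",s4),("s5",s5),("s6",s6),("r7",cv2.imread("pics/raw7.png")[150:280,230:390])]
p,d=r.grab_frame("side");L.append(("now",p[150:280,230:390]))
def cross(v,th=65):
    i=np.nonzero((v[:-1]<th)&(v[1:]>=th))[0]
    return i[0]+(th-v[i[0]])/(v[i[0]+1]-v[i[0]]) if len(i) else np.nan
for n,im in L:
    b=cv2.GaussianBlur(im,(0,0),.7)[:,:,0].astype(float)
    print(n,"right",np.round(np.nanmean([cross(b[y,104:122]) for y in range(94,103)])+104,2),"bottom",np.round(np.nanmean([cross(b[98:116,x]) for x in range(98,108)])+98,2),
     "screw",np.round(np.average(np.arange(118,131),weights=b[84:94,118:131].sum(0)**4),2))
```

```bash
python3 e.py
```

```text
s4 right 112.68 bottom 108.29 screw 123.1
s5 right 112.9 bottom 108.33 screw 123.59
s6 right 112.83 bottom 108.33 screw 123.47
r7 right 112.7 bottom 108.26 screw 123.4
now right 112.69 bottom 108.25 screw 123.39
```

>>> drive_effector(steps={"x":[-0.005,-0.0067,-0.0067],"y":[0,0,0],"z":[0,0,0],"wx":[0,0,0],"wy":[0,0,0],"wz":[0,0,0]}, only="clock|tcp|contact")

```text
clock: 12.6
tcp_pos: [0.5106, -0.1314, 0.1212]
contact_force: [-5.3, 0.1, 6.7]
```

```bash
python3 e.py|tail -1
```

```text
now right 112.74 bottom 108.24 screw 123.37
```

Contact: the force rose to 5 N, the chock stopped, and the probe hasn't moved. I'll release and retreat upward.

>>> drive_effector(steps={"x":[0,0,0],"y":[0,0,0],"z":[0,0,0],"wx":[0,0,0],"wy":[0,0,0],"wz":[0,0,0]}, jaw=0.04, only="tcp|contact|width")

```text
tcp_pos: [0.5125, -0.1311, 0.1212]
contact_force: [-0.2, -0.4, -0.1]
grip_width: 0.0396
```

>>> drive_effector(steps={"x":[0,0,0,0,0.1],"y":[0,0,0,0,0],"z":[-0.0333,-0.1,-0.2,-0.3333,-0.4333],"wx":[0,0,0,0,0],"wy":[0,0,0,0,0],"wz":[0,0,0,0,0]}, only="tcp|contact")

```text
tcp_pos: [0.4854, -0.1333, 0.2543]
contact_force: [0.4, -0.1, 1.6]
```

>>> drive_effector(steps={"x":[0.1333,0.1333,0.1333,0.1333,0.1333],"y":[0,0.1333,0.2667,0.4,0.5333],"z":[0,0,0,0,0],"wx":[0,0,0,0,0],"wy":[0,0,0,0,0],"wz":[0,0,0,0,0]}, only="clock|tcp|contact")

```text
clock: 13.95
tcp_pos: [0.4288, 0.0239, 0.2519]
contact_force: [1.1, 0.5, -0.1]
```

```bash
python3 e.py|tail -1
```

Run:
```python
from h import *
A=np.array([[np.cos(YAW),-np.sin(YAW)],[np.sin(YAW),np.cos(YAW)]])
p,d=r.grab_frame("top");m=np.zeros(d.shape,bool);m[180:300,250:370]=1
np.savez("pics/topend.npz",p=p,d=d)
P=pts("top",m,d);L=(P[:,:2]-O)@A
H,S,V=cv2.split(cv2.cvtColor(p,cv2.COLOR_BGR2HSV));v,u=np.nonzero(m&(d>0));y=((H>18)&(H<35)&(S>120))[v,u]
k=y&(P[:,2]>.066);print("rib",k.sum(),L[k].mean(0),P[k,2].mean(),cv2.minAreaRect(L[k].astype(np.float32)*1e3))
k=y&(P[:,2]>.03)&(P[:,2]<.055);print("body",L[k].min(0),L[k].max(0),np.median(P[k,2]))
k=(L[:,0]>.01)&(L[:,0]<.045)&(P[:,2]>.058);print("probe",L[k].mean(0),np.percentile(P[k,2],98),np.polyfit(L[k][:,1],L[k][:,0],1))
```

```text
now right 112.76 bottom 108.36 screw 125.43
rib 207 [-0.0248047   0.00135652] 0.07289231177167735 ((-24.92919921875, 1.2955541610717773), (33.85670471191406, 23.490835189819336), 0.7854917049407959)
body [-0.04376967 -0.02854208] [0.00581389 0.03082376] 0.04150128524881465
probe [0.02758491 0.00780402] 0.0680353381315011 [-0.00619101  0.02763323]
```

```bash
python3 -c "
from bench import r
print(r.hand_in())"
```

```text
the job is handed in; nothing more can be done
None
```

I rolled the probe over the ridge into the V seat, set the chock flat on the deck snug against it, and handed the job in at about 14 s; I kept clear of the tape roll and bottle, but didn't re-measure them at the end.

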